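Turn a drive over against the step of the turnover block

TASK

The small flat disk drive lies cover up on the high bed of the turnover block. Without pinching, lifting or forcing it, push it with the fingertips along the bed so that its front edge slides down the slope into the groove, then keep pushing against the wall of the groove until it tips up on that edge and falls over onto the low bed. Leave it lying flat on the low bed with its circuit side up, and leave the things standing around untouched.

Things in the scene. Friction and masses are not known exactly. Their poses are not given: they have to be found in the camera images.
- turnover_block: Fixed block, 130 (x) x 294 (y) x 51 mm high, grey. Origin: centre of its underside, on the bench; z up; its +y is the push direction (roughly to the robot's left). Along y: high bed from -147 to -2 mm, top z = 51; then a slope of 59 degrees down to y = +25, z = 5; flat groove floor from there to its wall at y = +40, 8 mm high; low bed from +40 to +147, top z = 13. No side rails.
- drive: Loose flat disk drive, a plain box 100 (x) x 70 (y) x 9.5 mm, 0.08 to 0.13 kg. One broad side has a steel cover with a round hub, the other a green board with black chips (circuit side). Origin: centre of the circuit side; z points to the cover side (up at the start, down when turned over); y is roughly the block's +y. Starts flat on the high bed.
- drive_lead (a point): Middle of the drive's front long lower edge (drive frame 0, +35, 0 mm), the one for the groove. Once the drive's centre is pushed past the high bed's edge, the drive tips onto the slope by itself and slides down until this edge stops in the groove at the wall.
- drive_trail (a point): Middle of the drive's rear long lower edge (drive frame 0, -35, 0 mm), the one to push. When the drive leans on the slope (52 to 60 degrees) this edge stands 10 to 14 mm above the high bed, at block y about -10 mm; a level push on it then turns the drive about its front edge.
- drive_left (a point): Middle of one short lower edge of the drive (drive frame x -50, y 0, z 0 mm), the connector end, nearer the robot.
- drive_right (a point): Middle of the other short lower edge (drive frame x +50, y 0, z 0 mm).
- flux_tin: Loose round tin with green lid, diameter 55, height 20 mm, on the bench to the left of the block; origin: centre of its underside. Leave alone.
- big_capacitor: Loose standing dark capacitor, diameter 25, height 42 mm, left of the block; origin: centre of its underside. Leave alone.
- heatsink: Loose finned heat sink, 27 x 42 x 35 mm, right of the block; origin on its underside. Leave alone.
- fuse_box: Loose small red and white box, 34 x 62 x 20 mm, right of the block; origin: centre of its underside. Leave alone.
There are look-alikes about, which are no part of the job. There is more than one size of the drive; the job needs the larger.

How it is judged:
On the way, in this order (a step that is already met when the one before it is completed fails the run):
1. the drive leans with its front edge in the groove (tilted 20 to 70 degrees) (z of drive_lead in the frame of turnover_block below 0.016 m and y of drive_lead in the frame of turnover_block between 0.005 and 0.043 m and angle between drive's own z axis and vertical between 0.35 and 1.22 rad), for 0.1 s.
2. the drive is tipped up about its front edge, still in the groove (tilted 75 to 115 degrees) (z of drive_lead in the frame of turnover_block below 0.016 m and y of drive_lead in the frame of turnover_block between 0.005 and 0.043 m and angle between drive's own z axis and vertical between 1.31 and 2 rad).
At the end, for the whole second after the job is handed in: The drive rests flat (within 5 degrees) with its circuit side up on the low bed, its centre 45 to 130 mm along the block's y and within 60 mm of its middle line (it may overhang the groove or an edge), and is still (angle between drive's own z axis and vertical above 3.05 rad and z of drive in the frame of turnover_block between 0.019 and 0.026 m and y of drive in the frame of turnover_block between 0.045 and 0.13 m and x of drive in the frame of turnover_block between -0.06 and 0.06 m and linear speed of drive below 0.01 m/s and angular speed of drive below 0.1 rad/s); the robot touches nothing.
It fails at once if the drive is lifted: all its edges more than 12 mm above the high bed, or its front edge more than 19 mm above the low bed while it stands on edge (tilted 70 to 125 degrees) (height (world z) of each of drive_lead, drive_trail, drive_left, drive_right above 0.063 m or (height (world z) of drive_lead above 0.032 m and angle between drive's own z axis and vertical between 1.22 and 2.18 rad)).
It fails at once if the drive is pinched or forced: fingers press it with more than 60 N (contact force between the fingers and drive above 60 N).
It fails at once if a thing standing around is disturbed (moved more than 15 mm) (distance of any of flux_tin, big_capacitor, heatsink, fuse_box from where it was at the start of the episode above 0.015 m).
It also fails if it takes over 35 s, if anything falls off the work surface, if the arm or the gripper's body presses on something with over 40 N, if the wrist force passes 120 N, or if a joint passes its speed limit or range.

ROBOT

A 7-joint arm with a two-finger parallel gripper is mounted at the origin on a cart in front of the work surface, level with it; the furniture and walls round the work are solid. World frame = base frame: x ahead of the robot, y to its left, z up, the work surface at z = 0. Lengths are in m, angles in rad, forces in N, time in s.
With the tool pointing down it reaches from about 0.425 to 0.925 m from the base axis. Payload 6.8 kg.
Tool frame: the origin (TCP) lies on the centre line of the jaws, within the pads' length; the fingertips stand 8 mm ahead of it and the grasp point (between the pads) lies 11 mm behind it (bot.tips_ahead is the distance from the TCP to the fingertips, in m); z points along the fingers, y is the line along which they close (so a half turn about z gives the same grasp; the last joint's range is limited). The gripper opens to 85 mm and grips with 20 to 120 N. Pads are 22 mm wide; open, the fingers measure 114 mm over their backs; the gripper's body (76 mm by 85 mm) begins 54 mm behind the grasp point. The pads swing forward as they close: fully open they stand 13 mm farther back than shut.
Start: joints at [1.03, 0.477, 0.022, 1.555, -0.011, 1.109, -0.083], TCP at [0.283, -0.613, 0.239] pointing down, gripper open.
Joint ranges: [-2.96, 2.96], [-0.34, 2.1], [-1.41, 1.46], [0.24, 2.44], [-1.37, 4.51], [0.17, 1.92], [-2.96, 2.96]. Speed limits (rad/s): [2.39, 2.39, 3.14, 3.14, 3.14, 3.14, 3.14].

INTERFACE

Orientations are given as a unit quaternion [w, x, y, z].
In Python, from station import bot gives the robot as it stands.
- The arm moves only by the tool send_rows, never from a script. Its argument "deltas" is text: rows parted by semicolons, each of 4 numbers parted by spaces: the shift along the tool's x, y, z in m, then the turn about the tool's z in degrees. In form: x y z spin; .... A call has 1 to 5 rows; each row is the pose to reach, as a shift and turn from the pose commanded when the call began, along the tool's axes at that moment; what a row does not reach only later rows make up. A row lasts 1/10 s, in which the tool goes at most 50 mm and 8.59 degrees, less where a joint would pass 70% of its speed; a pose out of reach is approached as far as the arm can. A call with a gripper value outside its range is refused whole. "claw" is the opening, from 0 (shut) to 1 (fully open), set as the call begins (left out, the last holds). The fingers move at their own pace and stop on an object; "force" is the grip in N (left out, the last holds). Time passes only in rows, so rows that repeat a pose let the fingers close. It gives the time, the measured TCP pose, the force, the opening and the grip force at its end, in the units of the state.
- bot.get_obs(): the state, without advancing time (a new reading comes with each control period).
- bot.read_camera(name): name is "scene" or "side" or "wrist"; returns a dict with "img" (384x512x3 uint8, red, green, blue), "depth" (384x512 float32, m along the optical axis (not along the pixel's ray), 0 where there is no reading), "fx", "fy", "cx", "cy" (pixels), "camera_from_world" (4x4, takes a point from world to camera coordinates). Camera axes: x right, y up, looking along -z (the intrinsics and any distortion apply to the point x, -y, -z); pixel columns grow to the right and rows downward; lengths in m; the calibration is good to about 2 mm. A picture is of the moment at which its call begins.
- bot.hand_in(): hands the job in; it is judged then, once.
Trained networks look in a picture, given as the dict that the camera call returned (one of the last four; its "shot" number tells which), for a name from the list of things; names that differ only in an ending like _2 or _b are one class to them, and where a whole thing is asked for, a point or a joint stands for the part that bears it (a point fixed in the world has none). Each returns a list of dicts, best first, with "confidence" (0 to 1); they miss things now and then, are a little off and sometimes report something else, mostly with a low value. They report only what shows in the picture. A call takes as long as a camera call. They do not tell look-alikes from the thing itself.
- bot.masks_of(picture, query): "mask" (384x512 bool, what is visible of it).
- bot.landmark_of(picture, query): "xyz" ([x, y, z] in m, in world coordinates, good to about 4 mm: a listed point, or the origin of a listed thing).
The state is a dict: "t": time; "q": joint angles; "joint_vel": joint speeds; "joint_torque": joint torques, N m; "eef_pos": TCP position; "tool_rot": TCP orientation; "contact_force": force on the tool from outside, world axes, zero at the start; "torque": the same for the moment, N m; "gripper_width": opening from 0.0 (shut) to 1.0 (fully open); "grasp_force": force on a finger pad.
Only numpy, scipy, OpenCV 4.12 (cv2) and the standard library are available. Lean on these libraries where they do the work, as an engineer would, in place of code of your own. Each camera call takes 0.05 s, during which the arm holds its last target. There are 200 camera calls.

## Working session

There is one attempt and no reset: what is moved stays moved. The work goes in short steps, Python scripts to look and compute and a tool call to move; the robot and the scene stay as the last step left them, time stands still between calls to the robot, and variables do not carry over. Pictures are saved under pics/ and viewed, at most 10 in all, crops included, and the job is handed in when it is done.

Besides the shell and the picture viewer there is one more tool, called after "Emit:" as name(argument=value, ...), one argument or row to a line, values as JSON. send_rows: Moves the arm, as the interface text tells. Its arguments: {"type":"object","properties":{"deltas":{"type":"string"},"claw":{"type":"number"},"force":{"type":"number"}},"required":["deltas"]}

```bash
mkdir -p pics; cat > h.py <<'E'
import numpy as np,cv2
from station import bot
def save(p,n): cv2.imwrite('pics/'+n+'.png',p['img'][:,:,::-1])
def px(p,X):
    c=p['camera_from_world']@np.append(X,1); return (round(p['cx']+p['fx']*c[0]/-c[2]),round(p['cy']-p['fy']*c[1]/-c[2]))
def cloud(p):
    d=p['depth'];v,u=np.mgrid[:384,:512]
    c=np.stack([(u-p['cx'])/p['fx']*d,-(v-p['cy'])/p['fy']*d,-d,np.ones_like(d)],-1)
    w=c@np.linalg.inv(p['camera_from_world']).T
    return w[...,:3]
E
python3 - <<'E'
from h import *
a=bot.read_camera('scene');b=bot.read_camera('side')
cv2.imwrite('pics/a.png',np.vstack([a['img'],b['img']])[:,:,::-1][:600] if 0 else cv2.resize(np.hstack([a['img'],b['img']])[:,:,::-1],(800,300)))
save(a,'s')
for n in ['turnover_block','drive','drive_lead','drive_trail','drive_left','drive_right','flux_tin','big_capacitor','heatsink','fuse_box']:
  for p,k in((a,'scene'),(b,'side')):
    for r in bot.landmark_of(p,n)[:3]: print(n,k,np.round(r['xyz'],3),round(r['confidence'],2),px(p,r['xyz']))
o=bot.get_obs();print(o['t'],o['eef_pos'],o['tool_rot'],o['gripper_width'],bot.tips_ahead)
E
```

```text
turnover_block scene [0.458 0.018 0.   ] 0.98 (257, 216)
turnover_block scene [ 0.424 -0.07   0.051] 0.34 (263, 217)
turnover_block side [0.462 0.016 0.002] 0.79 (254, 207)
drive scene [ 0.479 -0.064  0.048] 0.83 (283, 211)
drive scene [ 0.466 -0.221  0.004] 0.7 (321, 265)
drive side [ 0.467 -0.224  0.003] 0.56 (277, 162)
drive side [ 0.476 -0.066  0.051] 0.55 (258, 176)
drive_lead scene [ 0.486 -0.236 -0.003] 0.63 (334, 268)
drive_lead scene [ 0.476 -0.028  0.048] 0.57 (273, 205)
drive_lead side [ 0.484 -0.235 -0.002] 0.67 (272, 161)
drive_lead side [ 0.471 -0.032  0.054] 0.59 (256, 182)
drive_trail scene [ 0.484 -0.1    0.051] 0.9 (293, 216)
drive_trail scene [ 0.445 -0.208  0.   ] 0.77 (308, 266)
drive_trail scene [ 0.538  0.311 -0.002] 0.28 (233, 173)
drive_trail side [ 0.484 -0.1    0.05 ] 0.77 (259, 169)
drive_trail side [0.459 0.022 0.   ] 0.56 (254, 209)
drive_trail side [ 0.447 -0.202  0.   ] 0.54 (281, 168)
drive_left scene [ 0.485 -0.188 -0.   ] 0.86 (318, 255)
drive_left scene [ 0.43  -0.066  0.05 ] 0.65 (265, 216)
drive_left side [ 0.429 -0.071  0.048] 0.74 (275, 179)
dr
[... 255 characters left out ...]
  ] 0.71 (230, 294)
drive_right side [ 0.437 -0.249 -0.003] 0.54 (288, 162)
flux_tin scene [ 0.415  0.325 -0.002] 0.51 (196, 179)
flux_tin side [ 0.416  0.327 -0.001] 0.69 (228, 295)
big_capacitor scene [ 0.536  0.31  -0.001] 0.65 (233, 173)
big_capacitor side [ 0.538  0.311 -0.004] 0.53 (182, 278)
heatsink scene [ 0.491 -0.325 -0.001] 0.64 (369, 293)
heatsink scene [ 0.482 -0.101  0.051] 0.41 (293, 216)
heatsink side [ 0.492 -0.328 -0.003] 0.56 (278, 147)
fuse_box scene [ 0.384 -0.322  0.003] 0.63 (321, 313)
fuse_box side [ 0.382 -0.32  -0.002] 0.54 (310, 153)
1.1 [ 0.28307044 -0.61277471  0.23929458] [-1.12043478e-05  9.76684560e-01  2.14679459e-01 -9.14368045e-06] 0.9970172040593418 0.008
```

View pics/s.png

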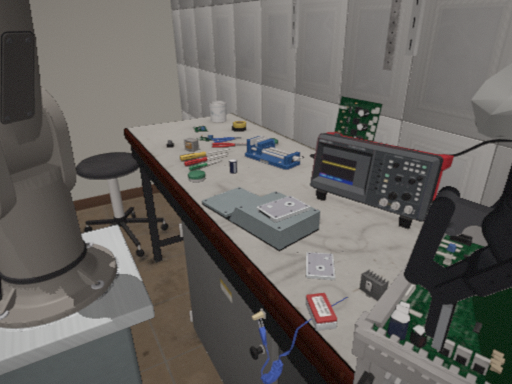

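The image shows two drives. The one on the block's high bed is at scene (283,208), and a smaller look-alike lies on the bench at (320,265). The description picks the one on the bed. Next I'll get the block and drive yaw and check the choice in one close crop.

```bash
python3 - <<'E'
from h import *
P={}
for k in('scene','side'):
  p=P[k]=bot.read_camera(k);w=cloud(p)
  reg=(w[...,0]>.33)&(w[...,0]<.6)&(w[...,1]>-.18)&(w[...,1]<.25)&(p['depth']>0)
  for nm,lo,hi in(('bed',.046,.0545),('drive',.0565,.066),('low',.009,.017)):
    m=reg&(w[...,2]>lo)&(w[...,2]<hi)
    q=w[m][:,:2]
    if nm!='drive': 
      mm=cv2.morphologyEx(m.astype(np.uint8),cv2.MORPH_OPEN,np.ones((3,3)));q=w[mm>0][:,:2]
    r=cv2.minAreaRect((q*1000).astype(np.float32));print(k,nm,m.sum(),np.round(r[0]),np.round(r[1]),round(r[2],1),np.round(cv2.boxPoints(r)).tolist())
c=[cv2.resize(P['scene']['img'][150:300,190:390],(400,300)),cv2.resize(P['side']['img'][120:270,170:370],(400,300))]
cv2.imwrite('pics/c.png',cv2.resize(np.hstack(c)[:,:,::-1],(800,300)))
E
```

```text
scene bed 1129 [469. -53.] [130. 149.] 11.6 [[390.0, 6.0], [420.0, -139.0], [548.0, -113.0], [518.0, 32.0]]
scene drive 724 [477. -66.] [101.  72.] 5.0 [[423.0, -35.0], [430.0, -107.0], [531.0, -98.0], [524.0, -26.0]]
scene low 1091 [455.  20.] [134. 298.] 11.2 [[361.0, 153.0], [418.0, -139.0], [550.0, -113.0], [492.0, 179.0]]
side bed 874 [471. -50.] [130. 151.] 11.7 [[392.0, 11.0], [423.0, -136.0], [550.0, -110.0], [520.0, 37.0]]
side drive 503 [478. -64.] [101.  77.] 4.4 [[425.0, -29.0], [431.0, -106.0], [532.0, -99.0], [526.0, -22.0]]
side low 1560 [440. 102.] [130. 135.] 11.8 [[363.0, 155.0], [391.0, 23.0], [518.0, 49.0], [490.0, 181.0]]
```

View pics/c.png

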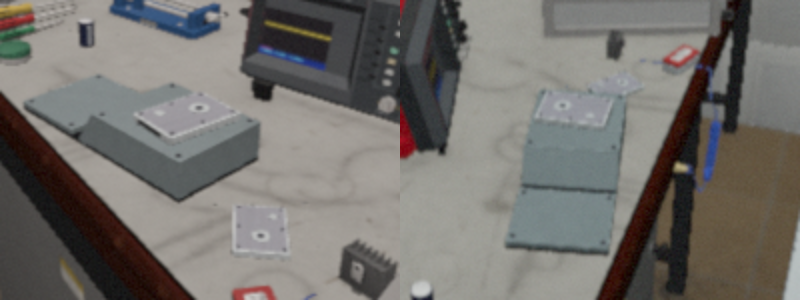

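The crop confirms the choice: a roughly 101 x 71 mm drive lies cover up on the bed, and the one on the bench is smaller. The block sits at (0.4565, 0.018) with yaw 11.6°. The drive is at (0.478, -0.065) with yaw about 4.7°.

Emit:
send_rows(
  deltas="0.036 -0.0325 0 -8;0.072 -0.065 0 -16;0.108 -0.0975 0 -24;0.144 -0.13 0 -32;0.18 -0.162 0 -40",
  claw=0.55,
)

```text
t: 1.7
eef_pos: [0.3791, -0.3884, 0.2396]
tool_rot: [0.0, 0.843, 0.538, 0.0]
contact_force: [0.9, 0.2, -0.6]
gripper_width: 0.544
grasp_force: 0.0
```

```bash
cat >> h.py <<'E'
from scipy.spatial.transform import Rotation as R
C=np.array([.4565,.018]);Y=np.radians(11.6);EX=np.array([np.cos(Y),np.sin(Y)]);EY=np.array([-np.sin(Y),np.cos(Y)])
def state(bx=None,by=None,z=None):
    o=bot.get_obs();e=o['eef_pos'];q=o['tool_rot'];M=R.from_quat([q[1],q[2],q[3],q[0]]).as_matrix()
    d=e[:2]-C;print('t',o['t'],'blk',np.round([d@EX,d@EY,e[2]],4),'xang',np.degrees(np.arctan2(M[1,0],M[0,0])).round(1),'zax',M[:,2].round(3),'w',round(o['gripper_width'],2),'F',np.round(o['contact_force'],1))
    if bx is not None:
        T=np.append(C+bx*EX+by*EY,z);print('delta',np.round(M.T@(T-e),4))
E
python3 -c "
from h import *
state(.004,-.150,.12)"
```

```text
t 1.7 blk [-0.1575 -0.3826  0.2396] xang 65.1 zax [ 0.    -0.001 -1.   ] w 0.54 F [ 0.9  0.2 -0.6]
delta [ 0.2831 -0.0085  0.1195]
```

Emit:
send_rows(
  deltas="0.035 -0.001 0.01 -8;0.075 -0.003 0.03 -16;0.115 -0.004 0.05 -24;0.155 -0.006 0.07 -32;0.195 -0.006 0.08 -36.5",
)

```text
t: 2.2
eef_pos: [0.4556, -0.2096, 0.158]
tool_rot: [-0.001, 0.632, 0.775, -0.0]
contact_force: [0.6, -0.6, -0.3]
gripper_width: 0.551
grasp_force: 0.0
```

```bash
python3 -c "
from h import *
state(.004,-.150,.075)"
```

```text
t 2.2 blk [-0.0466 -0.2228  0.158 ] xang 101.6 zax [-0.002  0.001 -1.   ] w 0.55 F [ 0.6 -0.6 -0.3]
delta [0.0728 0.0507 0.083 ]
```

Emit:
send_rows(
  deltas="0.02 0.02 0.02 0;0.045 0.04 0.04 0;0.068 0.05 0.055 0;0.068 0.05 0.055 0;0.068 0.05 0.055 0",
)

```text
t: 2.7
eef_pos: [0.4919, -0.1345, 0.1042]
tool_rot: [-0.0, 0.634, 0.774, -0.0]
contact_force: [0.3, -0.5, -0.1]
gripper_width: 0.551
grasp_force: 0.0
```

```bash
python3 -c "
from h import *
state(.004,-.150,.062)
p=bot.read_camera('scene');q=bot.read_camera('wrist')
cv2.imwrite('pics/d.png',np.hstack([cv2.resize(p['img'][130:280,190:390],(400,300)),cv2.resize(q['img'],(400,300))])[:,:,::-1])
w=cloud(q);m=(q['depth']>0)&(w[...,2]>.0565)&(w[...,2]<.066)&(abs(w[...,0]-.478)<.08)&(abs(w[...,1]+.065)<.07)
r=cv2.minAreaRect((w[m][:,:2]*1000).astype(np.float32));print(m.sum(),r)
"
```

```text
t 2.7 blk [ 0.004  -0.1565  0.1042] xang 101.4 zax [-0.001  0.    -1.   ] w 0.55 F [ 0.3 -0.5 -0.1]
delta [ 0.0065 -0.      0.0422]
26587 ((479.41058349609375, -64.76246643066406), (100.6695556640625, 70.4131088256836), 5.336848735809326)
```

View pics/d.png

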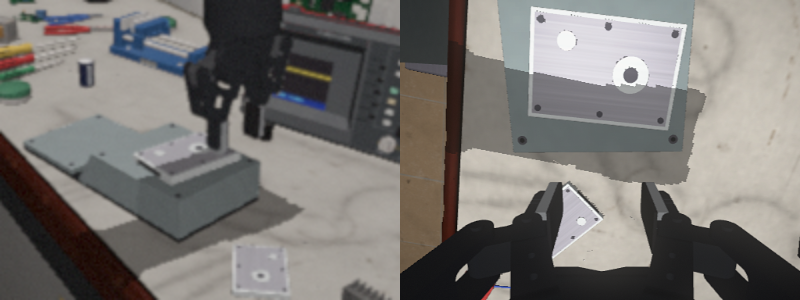

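The wrist view agrees with my estimates: the drive spans about (530-685, 10-128), and the fingers sit behind it at (555,185) and (650,185). I'll measure the real fingertip height, since the pads sit further back when partly open.

```bash
python3 -c "
from h import *
q=bot.read_camera('wrist');w=cloud(q);o=bot.get_obs();e=o['eef_pos']
m=(q['depth']>0)&(w[...,2]>.075)&(w[...,2]<.2);m[:225]=0
d=w[m][:,:2]-e[:2]
f=np.c_[d@EX,d@EY,w[m][:,2]-e[2]]
k=f[f[:,2]<.01]
for s in(-1,1):
  j=k[k[:,0]*s>0];print(len(j),np.percentile(j,[1,10,50,90,99],axis=0).round(4).tolist())
"
```

```text
497 [[-0.0363, -0.01, -0.0042], [-0.0336, -0.0059, -0.0011], [-0.0235, 0.0076, 0.0048], [-0.0232, 0.0117, 0.0092], [-0.023, 0.012, 0.01]]
496 [[0.0235, -0.0103, -0.0045], [0.0236, -0.0061, -0.0011], [0.0239, 0.0071, 0.0047], [0.0343, 0.0113, 0.0091], [0.0366, 0.0116, 0.0099]]
```

Emit:
send_rows(
  deltas="0 0.002 0.02 0;0 0.002 0.035 0;0 0.002 0.045 0;0 0.002 0.045 0;0 0.002 0.045 0",
)

```text
t: 3.35
eef_pos: [0.494, -0.1348, 0.0597]
tool_rot: [0.0, 0.634, 0.773, 0.0]
contact_force: [0.5, 1.1, -0.1]
gripper_width: 0.549
grasp_force: 0.0
```

```bash
python3 -c "
from h import *
state(.006,-.06,.059)"
```

```text
t 3.35 blk [ 0.006  -0.1573  0.0597] xang 101.3 zax [ 0. -0. -1.] w 0.55 F [ 0.5  1.1 -0.1]
delta [ 0.0973 -0.0006  0.0007]
```

Emit:
send_rows(
  deltas="0.01 0 0.001 0;0.02 0 0.001 0;0.03 0 0.001 0;0.04 0 0.001 0;0.05 0 0.001 0",
)

```text
t: 3.85
eef_pos: [0.484, -0.0843, 0.0586]
tool_rot: [0.0, 0.634, 0.773, 0.0]
contact_force: [-0.0, -1.1, -0.3]
gripper_width: 0.552
grasp_force: 0.5
```

Emit:
send_rows(
  deltas="0.01 0 0 0;0.02 0 0 0;0.03 0 0 0;0.04 0 0 0;0.046 0 0 0",
)

```text
t: 4.35
eef_pos: [0.4748, -0.039, 0.0583]
tool_rot: [-0.0, 0.634, 0.774, 0.0]
contact_force: [-0.3, -0.9, 1.1]
gripper_width: 0.554
grasp_force: 0.5
```

```bash
python3 -c "
from h import *
state(.006,-.045,.059)
q=bot.read_camera('wrist');p=bot.read_camera('side')
w=cloud(q);m=(q['depth']>0)&(w[...,2]>.0565)&(w[...,2]<.068);d=w[...,:2]-C;bx=d@EX;by=d@EY;m&=(abs(bx)<.07)&(by>-.06)&(by<.05)
print(m.sum(),cv2.minAreaRect((np.c_[bx[m],by[m]]*1000).astype(np.float32)))
cv2.imwrite('pics/e.png',np.hstack([cv2.resize(p['img'][100:250,170:370],(400,300)),cv2.resize(q['img'],(400,300))])[:,:,::-1])"
```

```text
t 4.35 blk [ 0.0065 -0.0596  0.0583] xang 101.4 zax [-0.  0. -1.] w 0.55 F [-0.3 -0.9  1.1]
delta [ 0.0146 -0.0005 -0.0007]
41720 ((2.08404541015625, -19.291091918945312), (81.49795532226562, 100.42535400390625), 89.77403259277344)
```

View pics/e.png

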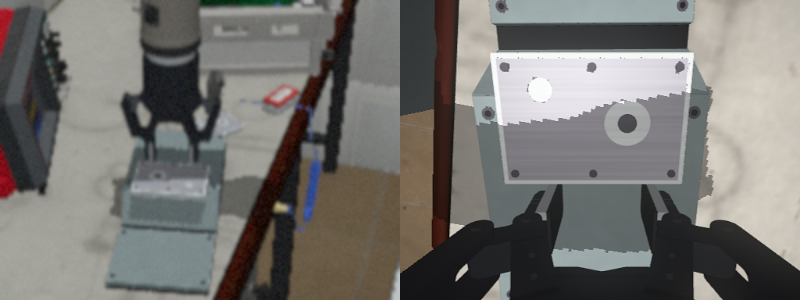

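The drive is square against both fingers and its front overhangs the slope, so I'll push it past the edge.

Emit:
send_rows(
  deltas="0.005 0 0 0;0.01 0 0 0;0.014 0 0 0;0.018 0 0 0;0.018 0 0 0",
)

```text
t: 4.95
eef_pos: [0.4714, -0.0219, 0.0583]
tool_rot: [-0.0, 0.634, 0.774, 0.0]
contact_force: [0.4, -0.1, 0.1]
gripper_width: 0.553
grasp_force: 0.0
```

Emit:
send_rows(
  deltas="0 0 0 0;0 0 0 0;0 0 0 0",
)

```text
t: 5.25
eef_pos: [0.4716, -0.0227, 0.0583]
tool_rot: [0.0, 0.634, 0.773, 0.0]
contact_force: [0.4, 0.4, 0.7]
gripper_width: 0.549
grasp_force: 0.0
```

```bash
cat >> h.py <<'E'
def look(n):
    state()
    q=bot.read_camera('wrist');p=bot.read_camera('side')
    for k in ('drive_lead','drive_trail','drive'):
      for c in (p,q):
        for r in bot.landmark_of(c,k)[:2]:
          d=r['xyz'][:2]-C;print(k,np.round([d@EX,d@EY,r['xyz'][2]],3),round(r['confidence'],2))
    cv2.imwrite('pics/'+n+'.png',np.hstack([cv2.resize(p['img'][100:250,170:370],(400,300)),cv2.resize(q['img'],(400,300))])[:,:,::-1])
E
python3 -c "
from h import *
look('f')"
```

```text
t 5.25 blk [ 0.0066 -0.0429  0.0583] xang 101.3 zax [ 0. -0. -1.] w 0.55 F [0.4 0.4 0.7]
drive_lead [-0.003  0.029  0.006] 0.86
drive_lead [-0.023 -0.256 -0.002] 0.6
drive_lead [0.002 0.032 0.001] 0.65
drive_lead [ 0.    -0.011  0.066] 0.46
drive_trail [-0.057 -0.214  0.002] 0.7
drive_trail [ 0.002 -0.008  0.064] 0.58
drive_trail [ 0.001 -0.011  0.065] 0.56
drive [0.002 0.012 0.034] 0.6
drive [-0.041 -0.239  0.001] 0.5
drive [0.001 0.011 0.034] 0.59
```

View pics/f.png

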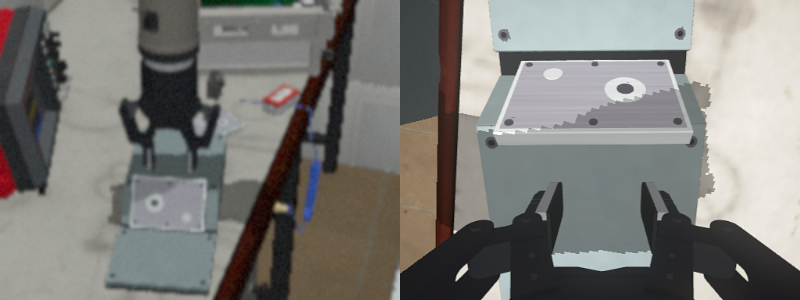

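The drive leans as planned: lead edge at y about 0.031, z about 0.004, and trail edge at y about -0.010, z 0.064. Next is a level push on the trailing edge.

Emit:
send_rows(
  deltas="0.01 0 -0.001 0;0.02 0 -0.002 0;0.028 0 -0.002 0;0.036 0 -0.002 0;0.044 0 -0.002 0",
)

```text
t: 6.15
eef_pos: [0.4627, 0.0216, 0.0603]
tool_rot: [0.0, 0.634, 0.773, 0.0]
contact_force: [-0.4, 0.7, -0.2]
gripper_width: 0.551
grasp_force: 0.0
```

```bash
python3 -c "
from h import *
look('g')"
```

```text
t 6.15 blk [0.0068 0.0022 0.0603] xang 101.3 zax [ 0.  0. -1.] w 0.55 F [-0.4  0.7 -0.2]
drive_lead [0.005 0.017 0.076] 0.64
drive_lead [-0.023 -0.255  0.002] 0.63
drive_lead [-0.001  0.032  0.007] 0.73
drive_trail [0.006 0.014 0.073] 0.79
drive_trail [-0.053 -0.216  0.003] 0.57
drive_trail [0.002 0.01  0.072] 0.59
drive [-0.041 -0.242  0.001] 0.64
drive [0.001 0.02  0.036] 0.62
drive [0.    0.021 0.036] 0.96
```

View pics/g.png

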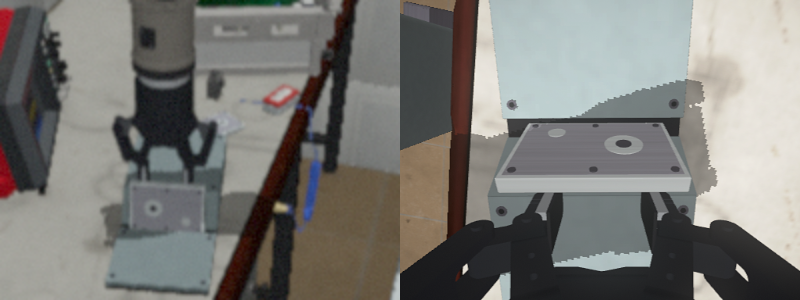

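The drive is turning about its lead edge at roughly 72°, so I'll keep pushing slowly.

Emit:
send_rows(
  deltas="0.004 0 0 0;0.008 0 0 0;0.012 0 0 0;0.016 0 0 0;0.019 0 0 0",
)

```text
t: 7.05
eef_pos: [0.4591, 0.0398, 0.0603]
tool_rot: [-0.0, 0.634, 0.773, 0.0]
contact_force: [0.4, -0.6, 0.8]
gripper_width: 0.553
grasp_force: 0.0
```

Emit:
send_rows(
  deltas="0.004 0 0 0;0.007 0 0 0;0.01 0 0 0;0.012 0 0 0;0.012 0 0 0",
)

```text
t: 7.55
eef_pos: [0.4568, 0.0513, 0.0603]
tool_rot: [-0.0, 0.634, 0.773, 0.0]
contact_force: [-0.6, 0.0, -0.2]
gripper_width: 0.554
grasp_force: 0.0
```

```bash
python3 -c "
from h import *
look('i')"
```

```text
t 7.55 blk [0.007  0.0326 0.0603] xang 101.3 zax [-0.  0. -1.] w 0.55 F [-0.6  0.  -0.2]
drive_lead [-0.001  0.028  0.026] 0.77
drive_lead [-0.024 -0.256 -0.001] 0.55
drive_lead [0.002 0.03  0.022] 0.94
drive_trail [-0.055 -0.215  0.002] 0.67
drive_trail [0.004 0.094 0.022] 0.58
drive_trail [0.001 0.093 0.024] 0.93
drive [-0.044 -0.238  0.005] 0.44
drive [0.002 0.063 0.022] 0.8
```

View pics/i.png

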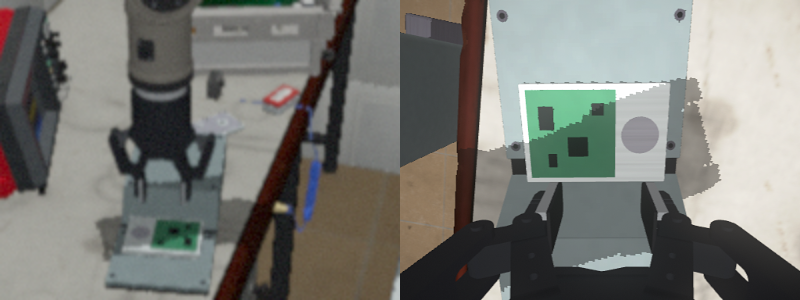

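The drive lies flat, circuit side up, with its centre at y about 0.063 and z about 0.022. I'll retreat upward and hand in.

Emit:
send_rows(
  deltas="0 0 -0.02 0;0 0 -0.05 0;0 0 -0.08 0;0 0 -0.08 0;0 0 -0.08 0",
)

```text
t: 8.45
eef_pos: [0.4572, 0.0508, 0.1407]
tool_rot: [0.001, 0.634, 0.773, 0.0]
contact_force: [-0.3, -0.1, -0.3]
gripper_width: 0.551
grasp_force: 0.0
```

```bash
python3 -c "
from h import *
state();print(bot.hand_in())"
```

```text
t 8.45 blk [0.0073 0.032  0.1407] xang 101.3 zax [ 0.002 -0.    -1.   ] w 0.55 F [-0.3 -0.1 -0.3]
the job is handed in; nothing more can be done
None
```

The drive is turned over and lying flat on the low bed, circuit side up, centre about 63 mm along the block; I handed the job in at 8.45 s, and the hand-in returned no verdict.

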